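Push the last specimen jar past the spring catch of the jar carrier

ROBOT

A 6-joint arm with a two-finger parallel gripper is mounted at the origin on a cart in front of the work surface, level with it; the furniture and walls round the work are solid. World frame = base frame: x ahead of the robot, y to its left, z up, the work surface at z = 0. Lengths are in m, angles in rad, forces in N, time in s.
With the tool pointing down it reaches from about 0.425 to 1.125 m from the base axis. Payload 14.9 kg.
Tool frame: the origin (TCP) lies on the centre line of the jaws, within the pads' length; the fingertips stand 22 mm ahead of it and the grasp point (between the pads) lies 3 mm ahead of it (manip.finger_overhang is the distance from the TCP to the fingertips, in m); z points along the fingers, y is the line along which they close (so a half turn about z gives the same grasp; the last joint's range is limited). The gripper opens to 91 mm and grips with 3 to 60 N. Pads are 32 mm wide; open, the fingers measure 118 mm over their backs; the gripper's body (76 mm by 178 mm) begins 60 mm behind the grasp point.
Start: joints at [1.217, 0.379, 1.734, -0, 1.028, -0.033], TCP at [0.221, 0.664, 0.236] pointing down, gripper open.
Joint ranges: [-2.77, 2.77], [-0.74, 2.19], [0, 2.66], [-1.06, 4.2], [0.31, 2.87], [-3.08, 3.08]. Speed limits (rad/s): [1.89, 1.89, 2.39, 3.14, 3.14, 3.14].

INTERFACE

Orientations are given as a 3x3 rotation matrix whose columns are the frame's x, y, z axes.
In Python, from rig import manip, command_gripper, sensors, eyes, job_done gives the robot as it stands. Calls block until the motion is done:
- manip.goto(position, orientation): joint-space move of the TCP to a pose.
- manip.move_linear(position, speed=0.15, rot=None): straight line of the TCP; rot=None keeps the orientation; speed is the mean speed in m/s.
- manip.move_j(angles): joint-space move.
- command_gripper(opening, squeeze=None): opening from 0.0 (shut) to 1.0 (fully open); squeeze is the grip in N (None keeps the last); returns when the fingers have stopped.
- manip.dwell(seconds).
- manip.solve_ik(position, orientation): joint angles nearest the present ones, or None.
- sensors.get_state(): the state.
- eyes.read_camera(name): name is "scene" or "top" or "wrist"; returns the picture (400x640x3 uint8, red, green, blue); there is no depth.
- eyes.camera_params(name): a dict with "fx", "fy", "cx", "cy" (pixels), "k1" (the pictures are not rectified: a ray, as slopes to the right and down, at radius r is drawn at 1 + k1 r^2 times it, then the intrinsics apply), "world_to_cam" (4x4, takes a point from world to camera coordinates); the wrist camera has in their place "hand_eye" (4x4, takes a point from camera to tool coordinates, whose origin is the TCP and whose axes are the flange's). Camera axes: x right, y up, looking along -z (the intrinsics and any distortion apply to the point x, -y, -z); pixel columns grow to the right and rows downward; lengths in m; the calibration is good to about 2 mm. A picture is of the moment at which its call begins: read the wrist's pose just before it. camera_params takes no time and is no camera call.
A pose or a line that the arm cannot do raises manip.IKError and nothing moves.
- job_done(): hands the job in; it is judged then, once.
The state is a dict: "t": time; "joints": joint angles; "dq": joint speeds; "effort": joint torques, N m; "ee_pos": TCP position; "tool_rot": TCP orientation; "contact_force": force on the tool from outside, world axes, zero at the start; "torque": the same for the moment, N m; "opening": opening from 0.0 (shut) to 1.0 (fully open); "grip_force": force on a finger pad.
Only numpy, scipy, OpenCV 4.12 (cv2) and the standard library are available. Lean on these libraries where they do the work, as an engineer would, in place of code of your own. Each camera call takes 0.05 s, during which the arm holds its last target. There are 200 camera calls.

TASK

The last specimen jar stands in the open mouth of the jar carrier, in front of the spring catch. With the fingertips, hold the blue thumb bar right down and keep holding it while you gently push the jar along the lane past the catch; then let the bar up, so that the catch stands fully raised behind the jar and locks it in. Do not pick up, lift or tip any of the jars, and leave the other things on the bench where they are.

Things in the scene. Friction and masses are not known exactly. Their poses are not given: they have to be found in the camera images.
- carrier: Jar carrier, grey lane for 3 jars, held fast. Origin on the bench under the lane axis; x into the lane (push direction): mouth x=-140, end plate x=+132; y to the thumb bar; z up. Slippery metal floor 14 above the bench; side rails at y=25..31 and -31..-25, 26 high. Bar housing x=-136..-14, y=33..63, 30 high. A low carrying loop sticks out behind the end plate. All in mm
- catch (a joint): Spring catch and its thumb bar, moves straight down: 0 = fully up, 0.013 = fully down (m). From 0.010 on the nose is below the lane floor and a jar can pass. The spring pushes it up again: about 2.5 N to start, 6 N at the bottom. A jar is too light to keep it down
- thumb_bar: Blue bar beside the lane, pressed to lower the catch. Axes and (when up) origin as the carrier; it sinks with the catch. Flat top 110 long (x=-130..-20), 22 wide (y=37..59), 48 above the bench when up, 35 when right down. Pressing anywhere along it works, and a fingertip can slide along it
- bar_top (a point): Middle of the thumb bar's top face, moves with it
- catch_nose (a point): Top middle of the catch's steel nose, on the lane axis at carrier x=-35. The nose is 8 thick along x (-39..-31), 40 wide, and stands 10 above the lane floor when up. Between the raised nose and the end plate three jars have about 13 of slack
- last_jar: Jar to be pushed in, upright in the lane's mouth, centre at carrier x=-76..-66. Yellow screw lid on clear plastic, 59 tall, lid 51 across, body 45, 80 to 150 g; origin under its middle, z up. Its body touches the raised nose at centre x=-61 and is just past it at x=-9. Upright fingers meet the overhanging lid edge first
- jar_mid: Second jar, already in the lane past the catch, centre at about carrier x = +52: closed specimen jar, yellow screw lid on clear plastic, 59 tall, lid 51 across, body 45 across, about 110 g; origin in the middle of its underside, z up
- jar_end: First jar, in the lane at the end plate, centre at about carrier x = +105: closed specimen jar, yellow screw lid on clear plastic, 59 tall, lid 51 across, body 45 across, about 110 g; origin in the middle of its underside, z up
- open_jar: Empty clear jar without lid, 46 across, 55 tall, on the bench to the right; bystander, origin under its middle
- spare_lid: Yellow jar lid, 51 across, 12 tall, on the bench; bystander, origin under its middle
- forceps: Steel forceps, 127 long, 10 tall, lying on the bench to the left; bystander, origin under the middle
- pen: Blue ballpoint pen, 142 long, 12 tall, lying on the bench to the left; bystander, origin under its middle
Mind the look-alikes: they are no part of the job. What is shaped like the jar_end but orange or red is not meant. Leave any black or purple look-alike of the last_jar alone.

How it is judged:
On the way, in this order (a step that is already met when the one before it is completed fails the run):
1. the fingers hold the thumb bar down while the last jar is still in front of the catch (value of joint catch above 0.0095 m and contact force between the fingers and thumb_bar above 0.5 N and x of last_jar in the frame of carrier below -0.056 m), for 0.1 s.
2. the jar slides over the catch while the fingers hold the thumb bar down (value of joint catch above 0.0095 m and contact force between the fingers and thumb_bar above 0.5 N and x of last_jar in the frame of carrier between -0.045 and -0.02 m), for 0.05 s.
At the end, for the whole second after the job is handed in: the last jar stands upright on the lane floor between the catch and the next jar (centre at carrier x = -10 to +8 mm), the catch is fully up behind it (within 1.5 mm), all three jars stand upright (within 0.08 rad) and at rest on the lane floor (within 3 mm) (x of last_jar in the frame of carrier between -0.0105 and 0.008 m and value of joint catch below 0.0015 m and angle between each of last_jar, jar_mid, jar_end's own z axis and vertical below 0.08 rad and height (world z) of last_jar between 0.011 and 0.017 m and linear speed of each of last_jar, jar_mid, jar_end below 0.02 m/s and height (world z) of jar_mid between 0.011 and 0.017 m and height (world z) of jar_end between 0.011 and 0.017 m and x of jar_end in the frame of carrier below 0.109 m and x of jar_mid in the frame of carrier above 0.04 m); the robot touches nothing.
It fails at once if the bar is let up while the jar is still over the catch (value of joint catch below 0.008 m and x of last_jar in the frame of carrier between -0.055 and -0.014 m).
It fails at once if a jar is lifted off the lane floor (by more than 7 mm) (height (world z) of any of last_jar, jar_mid, jar_end above 0.021 m).
It fails at once if a jar is tipped (by more than 0.35 rad) (angle between any of last_jar, jar_mid, jar_end's own z axis and vertical above 0.35 rad).
It fails at once if the fingers press on the jar with more than 25 N (contact force between the fingers and last_jar above 25 N).
It fails at once if another thing on the bench is moved by more than 20 mm (distance of any of open_jar, spare_lid, forceps, pen from where it was at the start of the episode above 0.02 m).
It also fails if it takes over 35 s, if anything falls off the work surface, if the arm or the gripper's body presses on something with over 40 N, if the wrist force passes 120 N, or if a joint passes its speed limit or range.

## Working session

There is one attempt and no reset: what is moved stays moved. The work goes in short steps, each a Python script; the robot and the scene stay as the last script left them, time stands still between calls to the robot, and variables do not carry over. Pictures are saved under pics/ and viewed, at most 10 in all, crops included, and the job is handed in when it is done.

```bash
ls; mkdir -p pics
python3 - <<'E'
from rig import manip, sensors, eyes
import cv2,numpy as np
for n in ("scene","top"):
    cv2.imwrite(f"pics/{n}0.png",eyes.read_camera(n)[:,:,::-1])
    p=eyes.camera_params(n);print(n,p)
s=sensors.get_state();print(s['t'],s['ee_pos'],s['tool_rot'],manip.finger_overhang)
print(eyes.camera_params("wrist"))
E
```

```text
pics
scene {'fx': 515.5677808425783, 'fy': 515.5677808425783, 'cx': 326.66215641782424, 'cy': 198.11957795342093, 'k1': -0.015779759827477632, 'world_to_cam': array([[ 0.844533  , -0.53540687,  0.01017333, -0.50761173],
       [ 0.34261574,  0.55483613,  0.75813675, -0.25320971],
       [-0.41155615, -0.63678596,  0.65201624, -1.16316378],
       [ 0.        ,  0.        ,  0.        ,  1.        ]])}
top {'fx': 452.4573938752785, 'fy': 452.4573938752785, 'cx': 318.73131678842736, 'cy': 197.96159747071115, 'k1': -0.13095125808073993, 'world_to_cam': array([[-0.00437033, -0.99997922,  0.00473851, -0.02510327],
       [ 0.99922359, -0.00418139,  0.03917565, -0.57284007],
       [-0.03915503,  0.00490604,  0.9992211 , -1.38171012],
       [ 0.        ,  0.        ,  0.        ,  1.        ]])}
0.1 [0.22062845 0.66398794 0.23537165] [[-9.48973013e-01  3.15357108e-01 -3.39891974e-04]
 [ 3.15357289e-01  9.48972599e-01 -8.87004842e-04]
 [ 4.28248882e-05 -9.48931068e-04 -9.99999549e-01]] 0.022
{'fx': 349.4357966916751, 'fy': 349.4357966916751, 'cx': 317.57637869891505, 'cy': 194.2947271562011, 'k1': 0.017138167043766816, 'hand_eye': array([[-7.69223571e-04,  9.69499136e-01,  2.45093521e-01,
         6.74349171e-02],
       [ 9.99998465e-01,  3.59995061e-04,  1.71447816e-03,
         4.00782403e-04],
       [ 1.57395264e-03,  2.45094464e-01, -9.69497925e-01,
        -1.49129051e-01],
       [ 0.00000000e+00,  0.00000000e+00,  0.00000000e+00,
         1.00000000e+00]])}
```

View pics/top0.png

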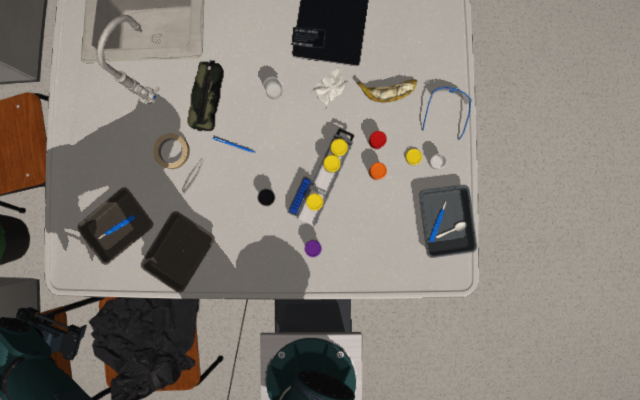

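View pics/scene0.png

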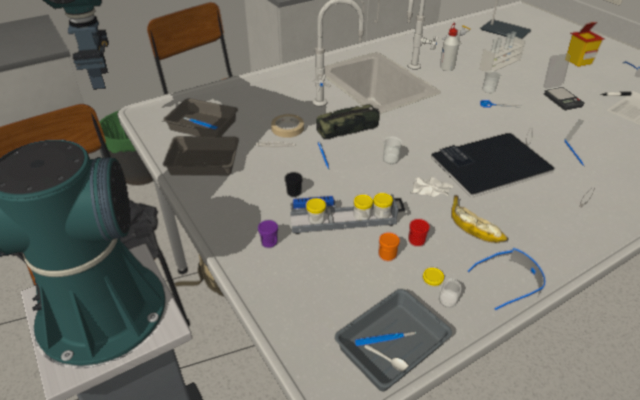

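The top view shows three yellow-lid jars in the carrier: last (315,202), mid (332,163) and end (340,147), with the blue bar at (301,197). The orange, red, purple and black look-alikes stand apart from it. The plan is to put one finger on the bar and the other behind the jar. I'll get a rough pose from the top view, then refine it with the wrist camera.

```bash
cat > h.py <<'E'
from rig import manip, command_gripper, sensors, eyes, job_done
import cv2, numpy as np
def cast(px, P, z, T=None):
    """pixels -> world points on plane z; T = cam->world for the wrist"""
    px=np.atleast_2d(np.float64(px))
    K=np.array([[P['fx'],0,P['cx']],[0,P['fy'],P['cy']],[0,0,1]])
    u=cv2.undistortPoints(px[:,None],K,np.array([P['k1'],0,0,0,0]))[:,0]
    if T is None: T=np.linalg.inv(P['world_to_cam'])
    d=np.c_[u[:,0],-u[:,1],-np.ones(len(u))]@T[:3,:3].T; o=T[:3,3]
    return o+d*((z-o[2])/d[:,2])[:,None]
def blobs(im,lo,hi,amin):
    m=cv2.inRange(cv2.cvtColor(im,cv2.COLOR_RGB2HSV),lo,hi)
    cs=cv2.findContours(m,cv2.RETR_EXTERNAL,cv2.CHAIN_APPROX_NONE)[0]
    return [c[:,0] for c in cs if cv2.contourArea(c)>=amin]
YEL=((20,120,90),(35,255,255)); BLU=((105,120,30),(130,255,255))
def wrist():
    s=sensors.get_state(); im=eyes.read_camera("wrist"); P=eyes.camera_params("wrist")
    W=np.eye(4); W[:3,:3]=s['tool_rot']; W[:3,3]=s['ee_pos']
    return im,P,W@P['hand_eye']
E
python3 - <<'E'
from h import *
im=cv2.imread('pics/top0.png')[:,:,::-1].copy(); P=eyes.camera_params('top')
for n,R,z in(('yel',YEL,.073),('blue',BLU,.048)):
    for c in blobs(im,*R,25):
        (cx,cy),(w,h),a=r=cv2.minAreaRect(c)
        print(n,np.round([cx,cy,w,h],1),cast([cx,cy],P,z)[0].round(4),cv2.contourArea(c))
E
```

```text
yel [314. 201.  16.  16.] [ 0.5614 -0.0133  0.073 ] 211.0
yel [413.5 156.5  15.6  15.6] [ 0.6926 -0.3099  0.073 ] 191.0
yel [335.1 154.8  17.2  35.3] [ 0.6978 -0.0762  0.073 ] 454.0
yel [387.7  91.4  19.4  56.1] [ 0.8898 -0.2359  0.073 ] 141.5
blue [119.7 225.    5.1  33.8] [0.4909 0.5836 0.048 ] 125.5
blue [436.5 225.3   5.1  34.4] [ 0.487 -0.383  0.048] 131.0
blue [299.4 195.7   7.7  36.8] [0.5783 0.0304 0.048 ] 244.5
blue [232.9 144.3  42.4   2.5] [0.735  0.2319 0.048 ] 42.5
```

Run:
```python
from h import *
L=np.array([.5614,-.0133]);M=np.array([.6978,-.0762])
x=(M-L)/np.linalg.norm(M-L); y=np.array([-x[1],x[0]]); O=M-.0785*x
R=np.array([[-x[0],y[0],0],[-x[1],y[1],0],[0,0,-1.]])
print('yaw',np.arctan2(x[1],x[0]),'O',O)
p=O-.02*x+.02*y
manip.goto([*p,.22],R); manip.dwell(.2)
im,P,T=wrist(); cv2.imwrite('pics/w1.png',im[:,:,::-1]); np.save('pics/T1.npy',T)
s=sensors.get_state();print(s['t'],s['ee_pos'],s['joints'],s['opening'],s['contact_force'])
for n,Rg,z in(('yel',YEL,.073),('blue',BLU,.048)):
    for c in blobs(im,*Rg,300):
        r=cv2.minAreaRect(c); print(n,np.round(r[0]+r[1],1),cast(r[0],P,z,T)[0].round(4))
        if n=='blue': print(cast(cv2.boxPoints(r),P,z,T).round(4))
```

```text
yaw -0.4320822850212589 O [ 0.62651448 -0.04332713]
3.125 [ 0.61675338 -0.01649716  0.21999837] [-6.45154597e-02  2.70318529e-01  1.91526082e+00 -1.52700523e-06
  9.56002036e-01 -1.20365313e+00] 1.0015444483841596 [-0.40918376  0.25886291 -0.20801316]
yel [296.  311.5  47.   52. ] [ 0.7196 -0.0865  0.073 ]
yel [294.5 244.   22.   51. ] [ 0.657 -0.058  0.073]
yel [292.  124.5  61.   60. ] [ 0.5603 -0.0137  0.073 ]
blue [578.6 179.    8.1 121.8] [0.7174 0.2039 0.048 ]
[[0.6949 0.1529 0.048 ]
 [0.7318 0.2553 0.048 ]
 [0.7396 0.2542 0.048 ]
 [0.7026 0.1512 0.048 ]]
blue [347.4 118.5  26.1 125.2] [0.5767 0.0315 0.048 ]
[[ 0.6238 -0.0031  0.048 ]
 [ 0.5241  0.0429  0.048 ]
 [ 0.5337  0.0631  0.048 ]
 [ 0.6343  0.019   0.048 ]]
```

View pics/w1.png

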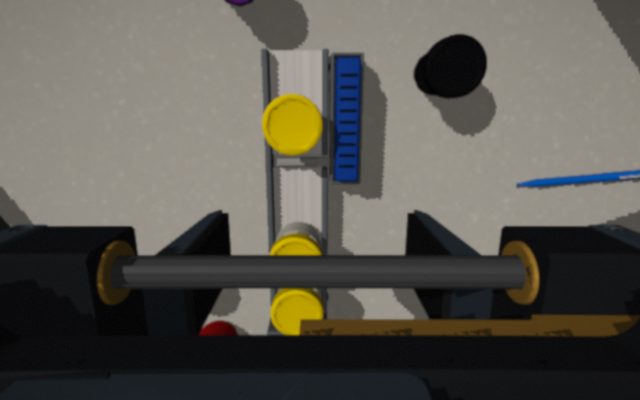

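The wrist view shows the last jar lid at (292,124), the bar at (347,118) and the raised nose near (300,160). The bar measures 112×24 mm and the jar is at carrier x≈-71, y≈0, both consistent with the sizes given. Next I'll lower the fingers, with one over the bar and the other behind the jar.

```bash
cat >> h.py <<'E'
yaw=-.43; cx_=np.array([np.cos(yaw),np.sin(yaw)]); cy_=np.array([-cx_[1],cx_[0]]); O=np.array([.6253,-.0434])
R=np.array([[-cx_[0],cy_[0],0],[-cx_[1],cy_[1],0],[0,0,-1.]])
def W(x,y,ztip): return [*(O+x*cx_+y*cy_),ztip+.022]   # carrier x,y and fingertip height
def rep(tag):
    s=sensors.get_state(); d=s['ee_pos'][:2]-O
    print(tag,round(s['t'],2),'x %.4f y %.4f tip %.4f'%(d@cx_,d@cy_,s['ee_pos'][2]-.022),'F',(s['contact_force']@np.c_[np.r_[cx_,0],np.r_[cy_,0],[0,0,1]]).round(2),'op',round(s['opening'],3))
E
python3 - <<'E'
from h import *
command_gripper(.38)
manip.goto(W(-.117,.024,.09),R); rep('hover')
manip.move_linear(W(-.117,.024,.053),.08); rep('above')
for z in (.048,.045,.041,.037):
    manip.move_linear(W(-.117,.024,z),.03); rep('press')
im,P,T=wrist(); cv2.imwrite('pics/w2.png',im[:,:,::-1])
E
```

```text
hover 4.72 x -0.1154 y 0.0246 tip 0.0911 F [ 0.75 -0.25  0.57] op 0.381
above 5.34 x -0.1170 y 0.0240 tip 0.0527 F [0.08 0.28 0.56] op 0.38
press 5.66 x -0.1167 y 0.0242 tip 0.0482 F [-0.02 -0.18  3.6 ] op 0.379
press 5.91 x -0.1168 y 0.0241 tip 0.0451 F [0.73 0.72 4.33] op 0.379
press 6.19 x -0.1168 y 0.0241 tip 0.0410 F [1.95 0.86 4.66] op 0.381
press 6.47 x -0.1168 y 0.0241 tip 0.0371 F [0.53 0.44 4.52] op 0.382
```

View pics/w2.png

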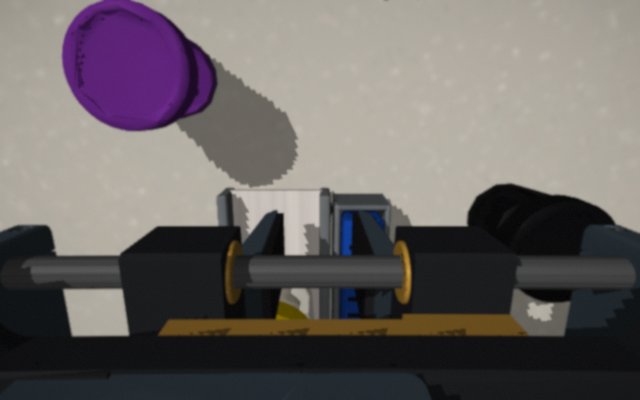

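The right finger sits on the blue bar (365,260) and the left one is in the lane behind the yellow lid (290,312). Contact began at 48 mm, as expected. Now I'll press fully and push.

Run:
```python
from h import *
for z in (.0355,.0348): manip.move_linear(W(-.117,.024,z),.02); rep('press')
manip.dwell(.2); rep('held')
for x in (-.105,-.09,-.075,-.06,-.05,-.0435):
    manip.move_linear(W(x,.024,.0348),.03); rep('push')
manip.dwell(.2); manip.move_linear(W(-.0475,.024,.0348),.02); rep('back')
cv2.imwrite('pics/s3.png',eyes.read_camera('scene')[130:260,230:460][::1,:,::-1].repeat(3,0).repeat(3,1))
im=eyes.read_camera('scene');P=eyes.camera_params('scene')
for c in blobs(im,*YEL,30):
    r=cv2.minAreaRect(c); w=cast(r[0],P,.070)[0]; d=w[:2]-O; print(np.round(r[0]+r[1],1),'carrier',(d@cx_).round(4),(d@cy_).round(4))
```

```text
press 6.78 x -0.1168 y 0.0241 tip 0.0357 F [1.91 0.66 6.06] op 0.381
press 7.03 x -0.1168 y 0.0241 tip 0.0351 F [-0.07 -0.16  5.95] op 0.378
held 7.22 x -0.1169 y 0.0241 tip 0.0351 F [-0.02  1.03  8.07] op 0.378
push 7.78 x -0.1064 y 0.0236 tip 0.0349 F [-10.21  -1.46  18.4 ] op 0.38
push 8.43 x -0.0915 y 0.0236 tip 0.0350 F [-11.74  -2.26  18.5 ] op 0.382
push 9.07 x -0.0765 y 0.0237 tip 0.0350 F [-11.68  -1.25  20.09] op 0.377
push 9.72 x -0.0614 y 0.0237 tip 0.0350 F [-11.43  -1.33  19.23] op 0.381
push 10.21 x -0.0512 y 0.0238 tip 0.0351 F [-9.96 -0.31 17.55] op 0.382
push 10.57 x -0.0447 y 0.0238 tip 0.0351 F [-9.42 -1.96 17.62] op 0.381
back 11.12 x -0.0472 y 0.0241 tip 0.0352 F [1.49 1.07 6.92] op 0.381
[433.5 276.   18.   21. ] carrier 0.1603 -0.2751
[474.6 224.8  66.7  21.6] carrier 0.311 -0.1263
[362.9 201.5  15.6  58.7] carrier 0.0504 -0.0043
[582.7  51.8  30.3  29.8] carrier 1.0979 0.786
```

View pics/s3.png

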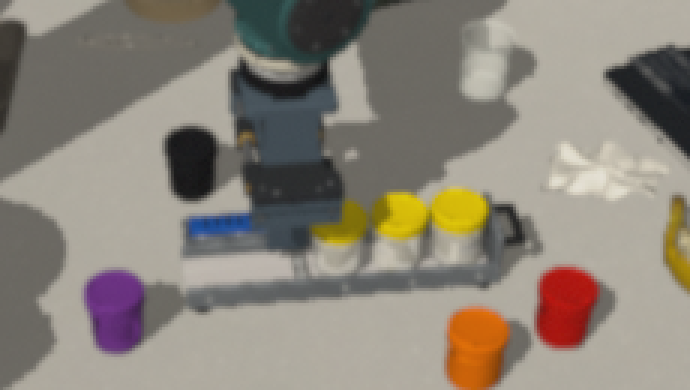

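The crop shows the last jar at (338,235), close to the middle jar at (399,230) and past the nose edge at about (302,260). That puts the jar at roughly carrier x -2..0. The fingers have been backed off it, so I'll raise straight up.

Run:
```python
from h import *
manip.move_linear(W(-.0475,.024,.06),.05); rep('up')
manip.move_linear(W(-.0475,.024,.12),.1)
manip.goto(W(-.06,.02,.21),R); manip.dwell(.2); rep('high')
im,P,T=wrist(); cv2.imwrite('pics/w4.png',im[:,:,::-1])
for n,Rg,z in(('yel',YEL,.073),('blue',BLU,.048)):
    for c in blobs(im,*Rg,300):
        r=cv2.minAreaRect(c); d=cast(r[0],P,z,T)[0][:2]-O; print(n,np.round(r[0]+r[1],1),(d@cx_).round(4),(d@cy_).round(4))
```

```text
up 11.88 x -0.0478 y 0.0239 tip 0.0599 F [0.1  0.05 0.57] op 0.382
high 13.28 x -0.0606 y 0.0197 tip 0.2085 F [-0.65  0.86  0.54] op 0.38
yel [300.  304.5  33.   46. ] 0.0605 0.0023
yel [303.  236.5  37.   40. ] -0.0103 0.006
blue [574.1 214.3   7.7 130.7] -0.0243 0.2714
blue [346.7 163.   24.1 112.3] -0.0755 0.0474
```

View pics/w4.png

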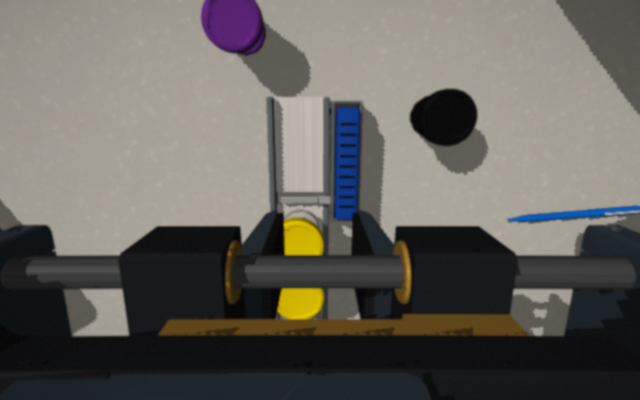

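The lid's near edge is at (303,219), behind the raised nose at about (303,200). The bar's centre matches its raised height. The lid is partly hidden, so I'll take one clearer view from further back.

Run:
```python
from h import *
manip.goto(W(-.13,.02,.22),R); manip.dwell(.2)
im,P,T=wrist(); cv2.imwrite('pics/w5.png',im[:,:,::-1])
for n,Rg,z in(('yel',YEL,.073),('blue',BLU,.048)):
    for c in blobs(im,*Rg,100):
        r=cv2.boundingRect(c); p=[[r[0]+r[2]/2,r[1]],[r[0]+r[2]/2,r[1]+r[3]]]; d=cast(p,P,z,T)[:,:2]-O; print(n,r,(d@cx_).round(4),(d@cy_).round(4))
```

```text
yel (276, 288, 47, 34) [-0.0193  0.0194] [0.0017 0.0012]
blue (333, 174, 24, 82) [-0.131  -0.0427] [0.0473 0.0489]
```

```bash
python3 -c "
import cv2;i=cv2.imread('pics/w5.png')[120:340,200:460];cv2.imwrite('pics/w5c.png',cv2.resize(i,None,fx=2.5,fy=2.5))"
```

```text
(no output)
```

View pics/w5c.png

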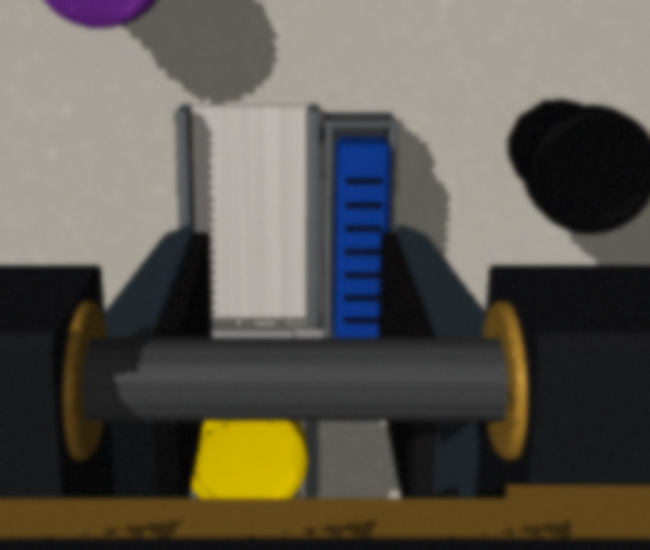

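The gripper's bar hides the edge from here, because clear sight is on the mouth side of the TCP. I'll look from further along the lane instead.

Run:
```python
from h import *
manip.goto(W(.05,.02,.22),R); manip.dwell(.2); rep('fwd')
im,P,T=wrist(); cv2.imwrite('pics/w6.png',im[:,:,::-1])
for n,Rg,z in(('yel',YEL,.073),('blue',BLU,.048)):
    for c in blobs(im,*Rg,100):
        r=cv2.boundingRect(c); p=[[r[0]+r[2]/2,r[1]],[r[0]+r[2]/2,r[1]+r[3]]]; d=cast(p,P,z,T)[:,:2]-O; print(n,r,(d@cx_).round(4),(d@cy_).round(4))
cv2.imwrite('pics/w6c.png',cv2.resize(im[:300,200:440,::-1],None,fx=2,fy=2))
```

```text
fwd 14.91 x 0.0491 y 0.0203 tip 0.2204 F [-1.23 -0.61 -0.86] op 0.378
yel (94, 288, 30, 15) [0.1591 0.1759] [-0.1887 -0.1911]
yel (269, 157, 55, 99) [0.027  0.1248] [ 0.001  -0.0005]
yel (267, 97, 57, 59) [-0.0258  0.0261] [0.0009 0.0001]
blue (516, 103, 124, 18) [-0.0201 -0.0036] [0.2653 0.2684]
blue (334, 0, 28, 108) [-0.1088 -0.0163] [0.0472 0.0492]
```

View pics/w6c.png

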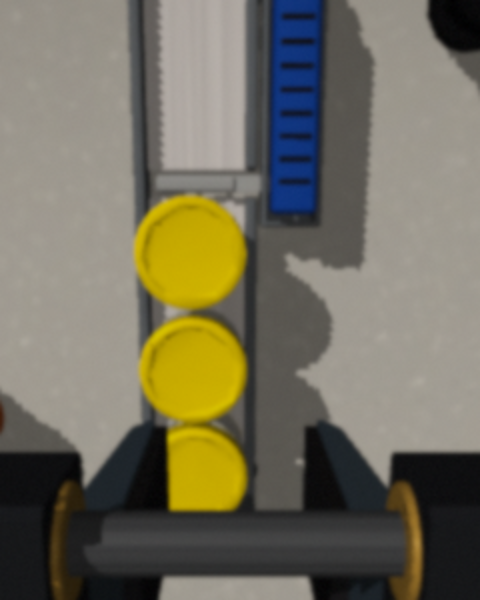

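The view shows the last lid at (190,250) with its centre at carrier x≈0, touching nothing behind it. The nose is raised at (205,183), the bar is up and the jars are in line. I'll hand it in.

```bash
python3 -c "
from rig import job_done
print(job_done())"
```

```text
the job is handed in; nothing more can be done
None
```

The job is handed in: the last jar was pushed past the catch with the bar held down and now stands at carrier x ≈ 0 mm, with the catch raised behind it and the arm clear; no verdict was returned.

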